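Turn the reagent row around for the next group

TASK

Move the four reagent containers from the wooden rack into the wells of the white rack in reverse order: the one nearest the robot goes into the well farthest from the robot, the next into the next one nearer, and so on, until the farthest one stands in the nearest well. Keep them upright and set each down gently, not dropped, so that it stands on the floor of its own well; leave the beaker and the mortar where they are.

Things in the scene. Friction and masses are not known exactly. Their poses are not given: they have to be found in the camera images.
- stoppered_mid (a point): cylindrical amber glass reagent bottle with a paper label and a clear, flat-topped glass stopper on a narrow neck: 44 diameter up to height 56, then shoulder and neck (22 diameter) to 78, stopper 25 diameter at the top; 92 high in all, about 180 g. Sizes in mm. It stands upright and loose; this point is on its axis half-way up (46 mm above its underside), z up. Grip its body at about this height, with the fingers closing across the row.
- jar_mid (a point): squat amber jar with a paper label and a wide black screw lid, no neck: 46 diameter (lid 47, from height 48 up), 66 high in all, about 160 g. Sizes in mm. It stands upright and loose; this point is on its axis half-way up (33 mm above its underside), z up. Grip its body at about this height, with the fingers closing across the row.
- square_mid (a point): white plastic bottle of square section, 42 x 42 up to height 60, with a round black cap (28 diameter) above; 84 high in all, about 150 g. Its x and y axes are square to its sides. Sizes in mm. It stands upright and loose; this point is on its axis half-way up (42 mm above its underside), z up. Grip its body at about this height, with the fingers closing across the row.
- dropper_mid (a point): slim amber dropper bottle with a paper label: 32 diameter up to height 54, then a black collar (22 diameter) and a narrow black rubber bulb (13 diameter); 88 high in all, about 90 g. Sizes in mm. It stands upright and loose; this point is on its axis half-way up (44 mm above its underside), z up. Grip its body at about this height, with the fingers closing across the row.
- seat_stoppered: fixed square cork pad, 62 x 62 x 4 mm, on the wooden rack, on which the glass-stoppered bottle stands at the start; it stays put and so marks that container's starting place. Origin: centre of its underside, 12 mm above the bench; its top is 16 mm above the bench.
- seat_jar: fixed square cork pad, 62 x 62 x 4 mm, on the wooden rack, on which the squat jar stands at the start; it stays put and so marks that container's starting place. Origin: centre of its underside, 12 mm above the bench; its top is 16 mm above the bench.
- seat_square: fixed square cork pad, 62 x 62 x 4 mm, on the wooden rack, on which the square bottle stands at the start; it stays put and so marks that container's starting place. Origin: centre of its underside, 12 mm above the bench; its top is 16 mm above the bench.
- seat_dropper: fixed square cork pad, 62 x 62 x 4 mm, on the wooden rack, on which the dropper bottle stands at the start; it stays put and so marks that container's starting place. Origin: centre of its underside, 12 mm above the bench; its top is 16 mm above the bench.
- wood_rack: fixed dark wooden board, 286 x 80 x 12 mm, with low rails along its long sides up to 20 mm above the bench; four places in a row at x = -105, -35, 35 and 105 mm, y = 0 in its frame, each with a cork pad. Origin: centre of its underside on the bench; x runs along the row, away from the robot (within 0.3 rad); z up.
- white_rack: fixed white plastic rack, 286 x 80 mm, empty at the start, with four square wells in a row, each 64 x 66 mm inside, centred at x = -105, -35, 35 and 105 mm, y = 0 in its frame. The well floor is 10 mm above the bench, the walls (6 to 7 mm thick) rise to 24 mm above the bench. Origin: centre of its underside on the bench; x runs along the row, away from the robot (within 0.3 rad); z up.
- beaker: empty glass beaker, 68 diameter, 75 high (mm), a bystander beside the racks; origin: centre of its underside on the bench.
- mortar: white porcelain mortar bowl, 90 diameter, 50 high (mm), a bystander beside the racks; origin: centre of its underside on the bench.
Not all that is in view belongs to the job. Leave any pink or yellow look-alike of the part that bears jar_mid alone.

How it is judged (in metres and radians):
At the end, for the whole second after the job is handed in: Each of the four stands upright (within 7 degrees), at rest, on the floor of the white rack's well (height within 5 mm) whose number counted from the far end equals its starting place counted from the near end of the wooden rack; within 20 mm of the well's centre line each way (((x of seat_stoppered in the frame of wood_rack between -0.125 and -0.085 m and x of stoppered_mid in the frame of white_rack between 0.085 and 0.125 m) or (x of seat_stoppered in the frame of wood_rack between -0.055 and -0.015 m and x of stoppered_mid in the frame of white_rack between 0.015 and 0.055 m) or (x of seat_stoppered in the frame of wood_rack between 0.015 and 0.055 m and x of stoppered_mid in the frame of white_rack between -0.055 and -0.015 m) or (x of seat_stoppered in the frame of wood_rack between 0.085 and 0.125 m and x of stoppered_mid in the frame of white_rack between -0.125 and -0.085 m)) and y of stoppered_mid in the frame of white_rack between -0.02 and 0.02 m and z of stoppered_mid in the frame of white_rack between 0.051 and 0.061 m and angle between each of stoppered_mid, jar_mid, square_mid, dropper_mid's own z axis and vertical below 0.12 rad and linear speed of each of stoppered, jar, square, dropper below 0.02 m/s and ((x of seat_jar in the frame of wood_rack between -0.125 and -0.085 m and x of jar_mid in the frame of white_rack between 0.085 and 0.125 m) or (x of seat_jar in the frame of wood_rack between -0.055 and -0.015 m and x of jar_mid in the frame of white_rack between 0.015 and 0.055 m) or (x of seat_jar in the frame of wood_rack between 0.015 and 0.055 m and x of jar_mid in the frame of white_rack between -0.055 and -0.015 m) or (x of seat_jar in the frame of wood_rack between 0.085 and 0.125 m and x of jar_mid in the frame of white_rack between -0.125 and -0.085 m)) and y of jar_mid in the frame of white_rack between -0.02 and 0.02 m and z of jar_mid in the frame of white_rack between 0.038 and 0.048 m and ((x of seat_square in the frame of wood_rack between -0.125 and -0.085 m and x of square_mid in the frame of white_rack between 0.085 and 0.125 m) or (x of seat_square in the frame of wood_rack between -0.055 and -0.015 m and x of square_mid in the frame of white_rack between 0.015 and 0.055 m) or (x of seat_square in the frame of wood_rack between 0.015 and 0.055 m and x of square_mid in the frame of white_rack between -0.055 and -0.015 m) or (x of seat_square in the frame of wood_rack between 0.085 and 0.125 m and x of square_mid in the frame of white_rack between -0.125 and -0.085 m)) and y of square_mid in the frame of white_rack between -0.02 and 0.02 m and z of square_mid in the frame of white_rack between 0.047 and 0.057 m and ((x of seat_dropper in the frame of wood_rack between -0.125 and -0.085 m and x of dropper_mid in the frame of white_rack between 0.085 and 0.125 m) or (x of seat_dropper in the frame of wood_rack between -0.055 and -0.015 m and x of dropper_mid in the frame of white_rack between 0.015 and 0.055 m) or (x of seat_dropper in the frame of wood_rack between 0.015 and 0.055 m and x of dropper_mid in the frame of white_rack between -0.055 and -0.015 m) or (x of seat_dropper in the frame of wood_rack between 0.085 and 0.125 m and x of dropper_mid in the frame of white_rack between -0.125 and -0.085 m)) and y of dropper_mid in the frame of white_rack between -0.02 and 0.02 m and z of dropper_mid in the frame of white_rack between 0.049 and 0.059 m); the robot touches nothing.
It fails at once if a container is tipped more than about 35 degrees (angle between any of stoppered_mid, jar_mid, square_mid, dropper_mid's own z axis and vertical above 0.6 rad).
It fails at once if a container is dropped (moves faster than 0.55 m/s out of the fingers, as after a fall of over 15 mm) ((linear speed of stoppered above 0.55 m/s and contact force between the fingers and stoppered below 0.2 N) or (linear speed of jar above 0.55 m/s and contact force between the fingers and jar below 0.2 N) or (linear speed of square above 0.55 m/s and contact force between the fingers and square below 0.2 N) or (linear speed of dropper above 0.55 m/s and contact force between the fingers and dropper below 0.2 N)).
It fails at once if the beaker or the mortar is moved over 30 mm (distance of any of beaker, mortar from where it was at the start of the episode above 0.03 m).
It also fails if it takes over 99 s, if anything falls off the work surface, if the arm or the gripper's body presses on something with over 40 N, if the wrist force passes 120 N, or if a joint passes its speed limit or range.

ROBOT

A 7-joint arm with a two-finger parallel gripper is mounted at the origin on the work surface. World frame = base frame: x ahead of the robot, y to its left, z up, the work surface at z = 0. Lengths are in mm, angles in degrees, forces in N, time in s.
With the tool pointing down it reaches from about 400 to 850 mm from the base axis. Payload 6.9 kg.
Tool frame: the origin (TCP) lies at the very end of the fingers, on their centre line; the grasp point (between the pads) lies grasp_offset behind it (grasp_offset is the distance from the TCP to the grasp point, in mm); z points along the fingers, y is the line along which they close (so a half turn about z gives the same grasp; the last joint's range is limited). The gripper opens to 85 mm and grips with 20 to 120 N. Pads are 22 mm wide; open, the fingers measure 114 mm over their backs; the gripper's body (76 mm by 85 mm) begins 54 mm behind the grasp point. The pads swing forward as they close: fully open they stand 13 mm farther back than shut.
Start: joints at [80.529, 29.078, -13.613, 85.955, 7.202, 65.827, -8.869], TCP at [167.159, -602.22, 231.275] pointing down, gripper open.
Joint ranges: [-176.47, 176.47], [-13.61, 117.27], [-81.72, 77.17], [0.22, 143.17], [-87.28, 267.28], [10, 112.55], [-165.47, 165.47]. Speed limits (degrees/s): [136.94, 136.94, 180, 180, 180, 180, 180].

INTERFACE

Orientations are given as a 3x3 rotation matrix whose columns are the frame's x, y, z axes.
In Python, from station import * gives the robot as it stands. The module is installed in compiled form; this text tells all that it offers.
- The arm moves only by the tool send_rows, never from a script. Its argument "moves" is a list of rows, each a list of 3 entries, a list of its own where there are three numbers: the gripper command: -1 is fully open, 1 is shut, values between are in proportion, then the shift along the tool's x, y, z in mm, then the turn about the tool's z in degrees. A call has 1 to 12 rows; each row shifts and turns the commanded pose from where the row before left it, along the tool's axes as they then stand; what a row does not reach is not made up. A row lasts 1/10 s, in which the tool goes at most 50 mm and 8.59 degrees, less where a joint would pass 70% of its speed; a pose out of reach is approached as far as the arm can. A call is refused whole if a number of a shift passes 50 or a number of a turn 8.59, either way. A call with a gripper value outside its range is refused whole. The fingers move at their own pace and stop on an object; the grip force is fixed at half the most. Time passes only in rows, so rows that do not move let the fingers close. It gives the time, the measured TCP pose, the force and the opening at its end, in the units of the state.
- sense(): the state, without advancing time (a new reading comes with each control period).
- snapshot(name): name is "scene" or "top" or "wrist"; returns (picture, depth): 400x640x3 uint8, blue, green, red; 400x640 float32, mm along the optical axis (not along the pixel's ray), 0 where there is no reading.
- get_calibration(name): a dict with "fx", "fy", "cx", "cy" (pixels), "T" (4x4, takes a point from camera to world coordinates); the wrist camera has in their place "T_tool_cam" (4x4, takes a point from camera to tool coordinates, whose origin is the TCP and whose axes are the flange's). Camera axes: x right, y up, looking along -z (the intrinsics and any distortion apply to the point x, -y, -z); pixel columns grow to the right and rows downward; lengths in mm; the calibration is good to about 2 mm. The wrist camera is an equidistant fisheye: a pixel r from the principal point sees the ray r / f radians off the axis. A picture is of the moment at which its call begins: read the wrist's pose just before it. get_calibration takes no time and is no camera call.
- job_done(): hands the job in, once; it reports no verdict.
The state is a dict: "time": time; "joints": joint angles; "qvel": joint speeds; "effort": joint torques, N m; "tool_pos": TCP position; "tool_rot": TCP orientation; "contact_force": force on the tool from outside, world axes, zero at the start; "torque": the same for the moment, N m; "width": finger opening in mm.
Only numpy, scipy, OpenCV 4.12 (cv2) and the standard library are available. Lean on these libraries where they do the work, as an engineer would, in place of code of your own. Each camera call takes 0.05 s, during which the arm holds its last target. There are 200 camera calls.

## Working session

There is one attempt and no reset: what is moved stays moved. The work goes in short steps, Python scripts to look and compute and a tool call to move; the robot and the scene stay as the last step left them, time stands still between calls to the robot, and variables do not carry over. Pictures are saved under pics/ and viewed, on a budget of 14 in all, crops included, one or two more only if the job needs it, and the job is handed in when it is done.

Besides the shell and the picture viewer there is one more tool, called as name(argument=value, ...) on one line, values as JSON. send_rows: Moves the arm, as the interface text tells. Its arguments: {"type":"object","properties":{"moves":{"type":"array"}},"required":["moves"]}

```bash
mkdir -p pics
python3 - <<'E'
from station import *
import cv2,numpy as np
s=sense()
for k,v in s.items(): print(k,np.round(v,2).tolist())
for n in("top","scene","wrist"):
    c=get_calibration(n);print(n,{k:np.round(v,3).tolist() for k,v in c.items()})
for n in("top","scene"):
    p,d=snapshot(n);cv2.imwrite(f"pics/{n}0.png",p);np.save(f"{n}0.npy",d);print(n,d.min(),d.max())
try:
    print(grasp_offset)
except Exception as e: print(e)
E
```

```text
time 0.0
joints [80.53, 29.13, -13.61, 86.01, 7.2, 65.83, -8.87]
qvel [0.02, -0.0, -0.01, 0.05, -0.07, 0.09, 0.08]
effort [-0.0, -62.06, -2.19, -24.97, 0.01, 0.01, 0.0]
tool_pos [166.97, -601.77, 230.44]
tool_rot [[0.96, 0.27, -0.0], [0.27, -0.96, 0.0], [-0.0, -0.0, -1.0]]
contact_force [0.78, -0.43, 0.5]
torque [-0.0, -0.02, -0.02]
width 85.43
top {'fx': 486.844, 'fy': 486.844, 'cx': 324.332, 'cy': 197.07, 'T': [[-0.015, 0.983, -0.181, 351.166], [-1.0, -0.016, -0.004, -7.798], [-0.007, 0.181, 0.984, 1187.796], [0.0, 0.0, 0.0, 1.0]]}
scene {'fx': 513.229, 'fy': 513.229, 'cx': 319.205, 'cy': 190.329, 'T': [[-0.82, -0.329, 0.468, 1167.621], [0.572, -0.437, 0.694, 882.608], [-0.024, 0.837, 0.547, 785.067], [0.0, 0.0, 0.0, 1.0]]}
wrist {'fx': 309.707, 'fy': 309.707, 'cx': 312.362, 'cy': 203.904, 'T_tool_cam': [[0.0, 0.955, 0.296, 75.261], [1.0, -0.0, 0.0, -1.006], [0.0, 0.296, -0.955, -142.86], [0.0, 0.0, 0.0, 1.0]]}
top 0.0 2156.5715
scene 0.0 3844.808
18.700000000000003
```

View pics/top0.png

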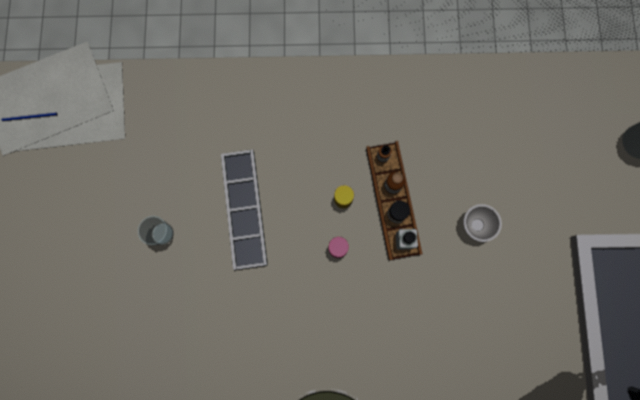

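View pics/scene0.png

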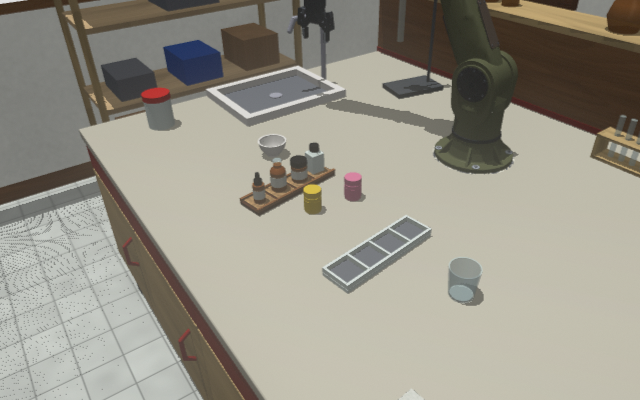

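Top view: wooden rack spans about (366,145)–(420,258), near to far it holds square (407,239), jar (400,211), stoppered (395,183) and dropper (384,154). White rack spans (221,152)–(267,268), with the yellow (344,196) and pink (338,247) decoys between. Next, measuring from both cameras.

```bash
cat > h.py <<'E'
import numpy as np,cv2
from station import *
def world(n,d):
    c=get_calibration(n);v,u=np.mgrid[0:400,0:640]
    P=np.stack([(u-c["cx"])/c["fx"]*d,-(v-c["cy"])/c["fy"]*d,-d],-1)
    W=P@c["T"][:3,:3].T+c["T"][:3,3]; W[d<=0]=np.nan; return W
E
python3 - <<'E'
from h import *
for n in("top","scene"):
    d=np.load(f"{n}0.npy");p=cv2.imread(f"pics/{n}0.png").astype(int);W=world(n,d)
    X,Y,Z=W[...,0],W[...,1],W[...,2]
    b,g,r=p[...,0],p[...,1],p[...,2]
    tab=(X>350)&(X<800)&(abs(Y)<450)&(Z<8)&(Z>-15)
    print(n,"table z",np.nanmedian(Z[tab]))
    near=(X>300)&(X<800)&(Y>-480)&(Y<480)
    m=(near&(Z>7)&(Z<200)).astype(np.uint8)
    k,l,st,ce=cv2.connectedComponentsWithStats(m)
    for i in range(1,k):
        if st[i,4]<60: continue
        q=W[l==i]; rc=cv2.minAreaRect(q[:,:2].astype(np.float32))
        print(i,st[i].tolist(),"rect",np.round(rc[0],1),np.round(rc[1],1),round(rc[2],1),"zmax",round(q[:,2].max(),1),"zmed",round(float(np.median(q[:,2])),1),"top centre",np.round(np.mean(q[q[:,2]>q[:,2].max()-8][:,:2],0),1))
E
```

```text
top table z 0.9688572052627933
50 [366, 141, 57, 120, 3853] rect [ 560.7 -170.5] [292.   81.3] 9.4 zmax 113.3 zmed 20.0 top centre [ 592.5 -168.3]
63 [221, 150, 47, 120, 3886] rect [540.7 197.1] [287.2  86.4] 7.2 zmax 31.3 zmed 13.1 top centre [537.5 193.6]
102 [334, 186, 20, 23, 375] rect [560.7 -47.7] [44.6 45.9] 88.3 zmax 74.6 zmed 66.4 top centre [560.  -47.9]
126 [463, 205, 40, 37, 1073] rect [ 493.1 -372.7] [87.4 88.2] 49.2 zmax 57.7 zmed 30.1 top centre [ 492.6 -373.1]
134 [138, 216, 36, 29, 645] rect [485.1 394.3] [65.6 66.6] 0.6 zmax 81.2 zmed 50.1 top centre [485.  397.5]
166 [329, 237, 20, 22, 347] rect [440.4 -33.6] [43.7 46.1] 89.0 zmax 72.8 zmed 66.9 top centre [440. -33.]
scene table z -0.02811165547274186
1 [258, 134, 29, 22, 481] rect [ 495.5 -369. ] [87.3 89.9] 2.9 zmax 53.9 zmed 37.9 top centre [ 493.2 -372.5]
2 [240, 143, 96, 72, 3229] rect [ 550.4 -119.4] [290.6 189.3] 10.6 zmax 111.7 zmed 36.7 top centre [ 598.1 -165.9]
3 [344, 172, 18, 28, 429] rect [444.6 -30.7] [47.3 47.8] 10.5 zmax 70.0 zmed 47.0 top centre [443.7 -29.9]
5 [323, 215, 109, 76, 3339] rect [542.3 196. ] [291.   84.4] 7.1 zmax 28.2 zmed 13.1 top centre [553.  199.2]
6 [448, 257, 35, 45, 1241] rect [486.1 395.4] [68.7 66.6] 22.7 zmax 77.4 zmed 51.4 top centre [485.5 396.3]
```

Run:
```python
from h import *
for n in("top","scene"):
    d=np.load(f"{n}0.npy");W=world(n,d)
    for nm,c,a,sg in(("wood",(560.7,-170.5),9.4,0),("white",(541,197),7.2,0)):
        a=np.radians(a);ax=np.array([np.cos(a),np.sin(a)]);ay=np.array([-ax[1],ax[0]])
        q=(W[...,:2]-c);u=q@ax;v=q@ay;Z=W[...,2]
        if nm=="wood":
            for x,t in((-105,"square"),(-35,"jar"),(35,"stop"),(105,"drop")):
                m=(abs(u-x)<33)&(abs(v)<34)&(Z>28)
                zm=np.nanpercentile(Z[m],99)
                for lo,hi in((28,66),(zm-6,zm+5)):
                    k=m&(Z>lo)&(Z<hi);U,V=u[k],v[k]
                    pu=np.percentile(U,[2,98]);pv=np.percentile(V,[2,98])
                    if k.sum()>8:
                        r=cv2.minAreaRect(np.c_[U,V].astype(np.float32))
                        print(n,t,"z",round(lo),round(hi),k.sum(),"u",np.round(pu,1),"v",np.round(pv,1),"mean",round(U.mean(),1),round(V.mean(),1),"rect",np.round(r[0],1),np.round(r[1],1),round(r[2]))
        k=(abs(u)<160)&(abs(v)<55)&(Z>7)&(Z<30)
        print(n,nm,"u",np.round(np.percentile(u[k],[.5,99.5]),1),"v",np.round(np.percentile(v[k],[1,99]),1))
s=sense();print(s["tool_rot"])
```

```text
top square z 28 66 71 u [-129.5  -85.5] v [-15.6  18.5] mean -112.5 9.2 rect [-114.     8.1] [53.7 25.1] 33
top square z 99 110 106 u [-118.4  -95. ] v [-15.9   8.3] mean -106.7 -3.9 rect [-106.9   -3.6] [25.  24.9] 79
top jar z 28 66 59 u [-63.3 -28.9] v [-3.2 24.4] mean -51.2 16.4 rect [-49.4  13.5] [44.8 17.4] 37
top jar z 81 92 244 u [-60.9 -20.1] v [-18.  22.] mean -40.2 2.3 rect [-40.6   1.6] [44.4 43.6] 19
top stop z 28 66 67 u [ 8.4 40.6] v [-13.2  17.9] mean 17.8 7.7 rect [22.4  5.9] [43.3 18.5] 38
top stop z 106 117 73 u [19.8 41.4] v [-14.    6.4] mean 30.5 -3.8 rect [29.8 -3.9] [20.7 23.8] 78
top drop z 28 66 65 u [ 89.9 111.5] v [-6.2 21.1] mean 96.4 11.5 rect [99.1  8.5] [32.4 18.2] 65
top drop z 100 111 18 u [100.9 110.1] v [-0.  10.3] mean 105.8 5.7 rect [106.7   5.6] [ 8.6 10.6] 33
top wood u [-145.1  139.1] v [-39.6  40. ]
top white u [-143.2  140.6] v [-42.2  37.1]
scene square z 28 66 198 u [-119.2  -80.1] v [-15.6  20.9] mean -94.8 8.9 rect [-93.4   6.3] [32.9 54.6] 40
scene square z 97 108 41 u [-113.6  -89.4] v [-13.6  10.5] mean -101.6 -0.3 rect [-103.    -2.7
[... 171 characters left out ...]
] mean -37.1 3.4 rect [-38.4   2.6] [45.  46.6] 10
scene stop z 28 66 193 u [19.  56.2] v [-12.4  20.1] mean 42.8 9.1 rect [40.2  5.3] [32.  44.6] 50
scene stop z 104 115 39 u [22.8 45.1] v [-13.7   6.7] mean 33.8 -2.6 rect [33.6 -4.6] [23.5 21.5] 82
scene drop z 28 66 151 u [ 96.6 125.5] v [-0.2 23.5] mean 114.7 15.2 rect [113.4  13.3] [19.  32.4] 54
scene drop z 98 109 14 u [102.8 113.5] v [ 1.5 10.6] mean 108.7 6.6 rect [107.7   6.2] [ 9.  10.5] 78
scene wood u [-142.8  142.5] v [-37.7  43.3]
scene white u [-140.3  144.9] v [-40.9  39.5]
[[ 9.63542420e-01  2.67555238e-01 -4.47390505e-04]
 [ 2.67555610e-01 -9.63541250e-01  1.50186602e-03]
 [-2.92470857e-05 -1.56681346e-03 -9.99998772e-01]]
```

send_rows(moves=[[-1,[0,0,0],6.1],[-1,[32,-32,0],0],[-1,[32,-32,0],0],[-1,[32,-32,0],0],[-1,[32,-32,0],0],[-1,[32,-32,0],0],[-1,[32,-32,0],0],[-1,[32,-32,0],0],[-1,[32,-32,0],0],[-1,[32,-32,0],0],[-1,[32,-32,0],0],[-1,[34,-38,0],0]])

```text
time: 1.3
tool_pos: [457.8, -191.0, 231.1]
tool_rot: [[0.987, 0.162, -0.0], [0.162, -0.987, -0.0], [-0.0, 0.0, -1.0]]
contact_force: [0.5, 0.0, 0.1]
width: 85.8
```

```bash
cat >> h.py <<'E'
R=lambda a:np.array([[np.cos(np.radians(a)),-np.sin(np.radians(a))],[np.sin(np.radians(a)),np.cos(np.radians(a))]])
WOOD=(np.array([560.7,-170.5]),9.4); WHITE=(np.array([541.7,195.5]),7.2)
def rk(r,u,v): return r[0]+R(r[1])@[u,v]
def delta(xy,z,yaw):
    s=sense();T=s["tool_rot"];p=s["tool_pos"];y0=np.degrees(np.arctan2(T[1,0],T[0,0]))
    d=R(-yaw)@(np.array(xy)-p[:2])
    print("t",round(s["time"],2),"pos",np.round(p,1),"yaw",round(y0,2),"w",round(s["width"],1),"F",np.round(s["contact_force"],1),"| turn",round(y0-yaw,2),"then shift",np.round([d[0],-d[1],p[2]-z],1))
def wrist_px(W):
    s=sense();c=get_calibration("wrist");T=np.eye(4);T[:3,:3]=s["tool_rot"];T[:3,3]=s["tool_pos"]
    q=np.linalg.inv(T@c["T_tool_cam"])@np.r_[W,1];x,y,z=q[0],-q[1],-q[2]
    r=np.hypot(x,y);k=c["fx"]*np.arctan2(r,z)/r
    return np.array([c["cx"]+k*x,c["cy"]+k*y])
E
python3 - <<'E'
from h import *
C=dict(square=(-105,-3,100),jar=(-39.5,2.2,82),stop=(32,-4,108),drop=(107.5,6,104))
delta(rk(WOOD,-105,-3),45,9.4)
px={k:wrist_px(np.r_[rk(WOOD,v[0],v[1]),v[2]]) for k,v in C.items()}
p,d=snapshot("wrist")
for k,q in px.items(): print(k,np.round(q));cv2.drawMarker(p,tuple(int(t) for t in q),(0,255,0),0,10)
cv2.imwrite("pics/w1.png",p)
E
```

```text
t 1.3 pos [ 457.8 -191.   231.1] yaw 9.34 w 85.8 F [0.5 0.  0.1] | turn -0.06 then shift [-1.000e-01 -4.000e-01  1.861e+02]
square [313. 194.]
jar [307. 121.]
stop [314.  40.]
drop [303. -35.]
```

View pics/w1.png

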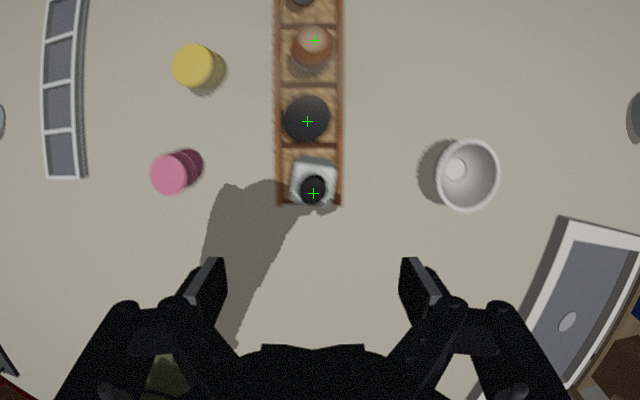

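The wrist view shows the marker on the square bottle's cap at (313,192), and the jar and stoppered bottle match theirs too. The bottle is turned about 7° clockwise from the row, so I'll turn with it and descend.

send_rows(moves=[[-1,[0,0,0],6.5],[-1,[1,0,40],0],[-1,[0,0,40],0],[-1,[0,0,40],0],[-1,[0,0,35],0],[-1,[0,0,25],0],[-1,[0,0,13],0],[1,[0,0,0],0],[1,[0,0,0],0],[1,[0,0,0],0],[1,[0,0,0],0],[1,[0,0,0],0]])

```text
time: 2.55
tool_pos: [459.0, -192.3, 39.4]
tool_rot: [[0.999, 0.051, 0.002], [0.051, -0.999, -0.001], [0.002, 0.001, -1.0]]
contact_force: [-0.1, -0.3, 7.1]
width: 41.0
```

send_rows(moves=[[1,[0,0,0],0],[1,[0,0,0],0],[1,[0,0,0],0],[1,[0,0,0],0]])

```text
time: 2.95
tool_pos: [459.1, -192.3, 39.4]
tool_rot: [[0.999, 0.051, 0.002], [0.051, -0.999, -0.001], [0.002, 0.001, -1.0]]
contact_force: [-0.3, 1.1, 7.9]
width: 41.6
```

send_rows(moves=[[1,[0,0,-15],0],[1,[0,0,-30],0],[1,[0,0,-35],0],[1,[0,0,-25],-4.3],[1,[0,0,-5],0],[1,[10,-15,0],0],[1,[20,-32,0],0],[1,[20,-32,0],0],[1,[20,-32,0],0],[1,[20,-32,0],0],[1,[20,-32,0],0],[1,[20,-32,0],0]])

```text
time: 4.15
tool_pos: [561.1, 31.0, 147.2]
tool_rot: [[0.992, 0.124, -0.002], [0.124, -0.992, -0.0], [-0.002, 0.0, -1.0]]
contact_force: [1.2, -0.1, -2.4]
width: 41.6
```

send_rows(moves=[[1,[20,-32,0],0],[1,[20,-32,0],0],[1,[20,-32,0],0],[1,[20,-32,0],0],[1,[18,-28,0],0],[1,[8,-12,0],0],[1,[0,0,0],0]])

```text
time: 4.85
tool_pos: [644.7, 213.0, 146.5]
tool_rot: [[0.992, 0.128, -0.002], [0.128, -0.992, 0.001], [-0.002, -0.001, -1.0]]
contact_force: [-0.9, -0.3, -1.8]
width: 41.5
```

Run:
```python
from h import *
delta(rk(WHITE,105,0),33.4,7.2)
p,d=snapshot("wrist");cv2.imwrite("pics/w2.png",p)
```

```text
t 4.85 pos [644.7 213.  146.5] yaw 7.36 w 41.5 F [-0.9 -0.3 -1.8] | turn 0.16 then shift [  0.6   4.5 113.1]
```

View pics/w2.png

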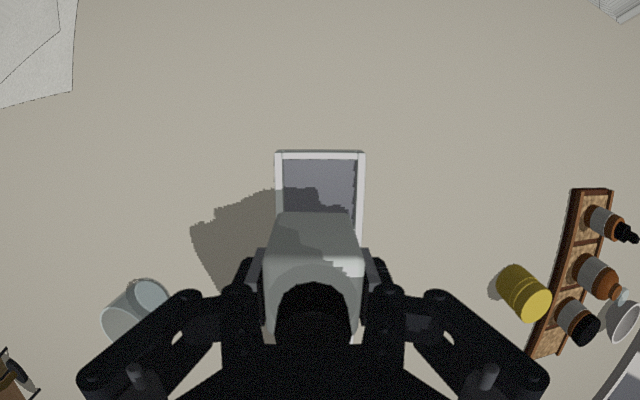

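The bottle hangs upright over the far well, whose rim runs (275–365,150), and is about 4 mm left of centre. Lowering it now.

send_rows(moves=[[1,[0.6,4.5,20],0],[1,[0,0,30],0],[1,[0,0,30],0],[1,[0,0,18],0],[1,[0,0,6],0],[1,[0,0,3],0],[1,[0,0,0],0],[1,[0,0,0],0]])

```text
time: 5.7
tool_pos: [647.2, 205.3, 42.5]
tool_rot: [[0.992, 0.125, 0.002], [0.125, -0.992, 0.001], [0.002, -0.0, -1.0]]
contact_force: [-0.4, 0.2, -2.6]
width: 41.5
```

send_rows(moves=[[1,[0,0,2],0],[1,[0,0,1],0],[1,[0,0,1],0],[1,[0,0,0],0]])

```text
time: 6.1
tool_pos: [646.4, 205.4, 37.3]
tool_rot: [[0.992, 0.126, -0.0], [0.126, -0.992, -0.0], [-0.0, 0.0, -1.0]]
contact_force: [-0.6, -0.2, -1.4]
width: 41.4
```

send_rows(moves=[[1,[0,-3,1],0],[1,[0,0,1],0],[1,[0,0,1],0],[1,[0,0,0],0]])

```text
time: 6.5
tool_pos: [646.0, 208.3, 34.1]
tool_rot: [[0.992, 0.126, -0.0], [0.126, -0.992, -0.0], [-0.0, 0.0, -1.0]]
contact_force: [-0.9, 0.2, -2.3]
width: 41.5
```

send_rows(moves=[[1,[0,0,1],0],[1,[0,0,0],0],[1,[0,0,0],0]])

```text
time: 6.8
tool_pos: [646.2, 208.3, 33.6]
tool_rot: [[0.992, 0.125, 0.0], [0.125, -0.992, 0.0], [0.0, -0.0, -1.0]]
contact_force: [-1.1, 0.3, 1.6]
width: 41.6
```

The force flipped from −2.3 to +1.6 N, so the bottle is seated. Releasing, then on to the jar.

send_rows(moves=[[-0.3,[0,0,0],0],[-0.3,[0,0,0],0],[-1,[0,0,0],0],[-1,[0,0,0],0],[-1,[0,0,0],0],[-1,[0,0,-10],0],[-1,[0,0,-30],0],[-1,[0,0,-40],0],[-1,[0,0,-40],0],[-1,[0,0,-30],0],[-1,[0,0,-20],0],[-1,[0,0,-10],0]])

```text
time: 8.0
tool_pos: [646.8, 208.8, 216.6]
tool_rot: [[0.992, 0.126, 0.004], [0.126, -0.992, 0.001], [0.004, -0.001, -1.0]]
contact_force: [0.2, 1.1, 0.1]
width: 85.6
```

Run:
```python
from h import *
delta(rk(WOOD,-39.5,2.2),33,9.4)
p,d=snapshot("wrist");cv2.imwrite("pics/w3.png",p)
```

```text
t 8.0 pos [646.8 208.8 216.6] yaw 7.21 w 85.6 F [0.2 1.1 0.1] | turn -2.19 then shift [-186.4  357.9  183.6]
```

View pics/w3.png

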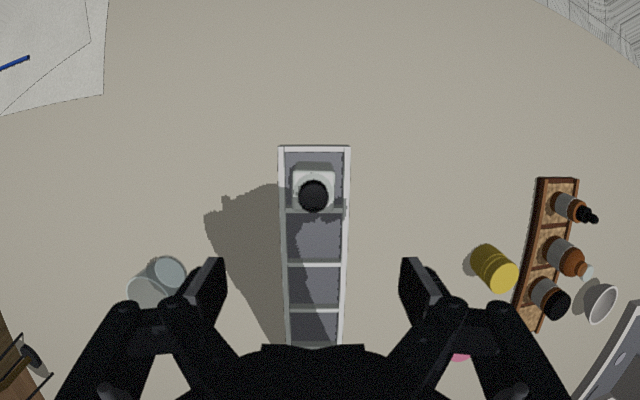

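The square bottle stands upright, centred in the far well at (313,190). Going to the jar.

send_rows(moves=[[-1,[0,0,0],-2.2],[-1,[-17,33,0],0],[-1,[-17,33,0],0],[-1,[-17,33,0],0],[-1,[-17,33,0],0],[-1,[-17,33,0],0],[-1,[-17,33,0],0],[-1,[-17,33,0],0],[-1,[-17,33,0],0],[-1,[-17,33,0],0],[-1,[-17,33,0],0],[-1,[-16,28,0],0]])

```text
time: 9.25
tool_pos: [519.8, -177.2, 212.3]
tool_rot: [[0.987, 0.162, -0.002], [0.162, -0.987, 0.0], [-0.002, -0.0, -1.0]]
contact_force: [0.8, 0.0, 0.2]
width: 85.1
```

send_rows(moves=[[-1,[0,0,40],0],[-1,[0,0,40],0],[-1,[0,0,20],0],[-1,[0,0,0],0]])

```text
time: 9.65
tool_pos: [518.5, -174.7, 109.8]
tool_rot: [[0.987, 0.164, -0.007], [0.164, -0.987, 0.002], [-0.006, -0.004, -1.0]]
contact_force: [0.2, -0.4, 1.1]
width: 85.4
```

Run:
```python
from h import *
delta(rk(WOOD,-39.5,2.2),33,9.4)
```

```text
t 9.65 pos [ 518.5 -174.7  109.8] yaw 9.42 w 85.4 F [ 0.2 -0.4  1.1] | turn 0.02 then shift [ 2.8  0.6 76.8]
```

send_rows(moves=[[-1,[2.5,0.5,30],0],[-1,[0,0,28],0],[-1,[0,0,14],0],[-1,[0,0,5],0],[-1,[0,0,0],0],[1,[0,0,0],0],[1,[0,0,0],0],[1,[0,0,0],0],[1,[0,0,0],0],[1,[0,0,0],0],[1,[0,0,0],0],[1,[0,0,0],0]])

```text
time: 10.85
tool_pos: [524.4, -175.7, 37.4]
tool_rot: [[0.987, 0.163, 0.002], [0.163, -0.987, -0.001], [0.002, 0.001, -1.0]]
contact_force: [-0.8, 0.1, 5.9]
width: 45.7
```

Run:
```python
from h import *
delta(rk(WHITE,35,0),27,7.2)
```

```text
t 10.85 pos [ 524.4 -175.7   37.4] yaw 9.4 w 45.7 F [-0.8  0.1  5.9] | turn 2.2 then shift [  98.7 -366.1   10.4]
```

send_rows(moves=[[1,[0,0,-15],0],[1,[0,0,-30],0],[1,[0,0,-35],0],[1,[0,0,-25],2.2],[1,[0,0,-5],0],[1,[4,-15,0],0],[1,[8,-32,0],0],[1,[8,-32,0],0],[1,[8,-32,0],0],[1,[8,-32,0],0],[1,[8,-32,0],0],[1,[8,-32,0],0]])

```text
time: 12.05
tool_pos: [548.0, 39.2, 144.5]
tool_rot: [[0.992, 0.127, -0.003], [0.127, -0.992, 0.0], [-0.003, -0.001, -1.0]]
contact_force: [-0.2, -0.1, -1.5]
width: 45.5
```

send_rows(moves=[[1,[8,-32,0],0],[1,[8,-32,0],0],[1,[8,-32,0],0],[1,[8,-32,0],0],[1,[8,-20,0],0],[1,[6,-8,0],0],[1,[0,0,0],0],[1,[0,0,0],0]])

```text
time: 12.85
tool_pos: [574.9, 195.7, 145.3]
tool_rot: [[0.992, 0.125, -0.002], [0.125, -0.992, -0.002], [-0.002, 0.001, -1.0]]
contact_force: [0.8, -0.8, -1.3]
width: 45.4
```

Run:
```python
from h import *
delta(rk(WHITE,35,0),31.4,7.2)
p,d=snapshot("wrist");cv2.imwrite("pics/w4.png",p)
```

```text
t 12.85 pos [574.9 195.7 145.3] yaw 7.18 w 45.4 F [ 0.8 -0.8 -1.3] | turn -0.02 then shift [  2.1  -3.9 113.9]
```

View pics/w4.png

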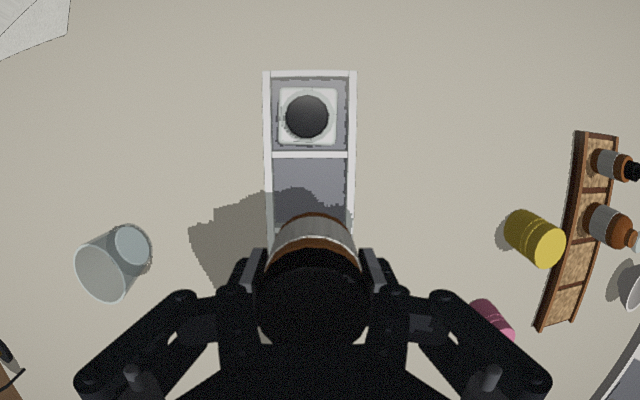

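The jar hangs over its well (rim between (272,155) and (350,155)) and the square bottle is undisturbed. Lowering.

send_rows(moves=[[1,[2,-4,20],0],[1,[0,0,30],0],[1,[0,0,30],0],[1,[0,0,18],0],[1,[0,0,6],0],[1,[0,0,3],0],[1,[0,0,1],0],[1,[0,0,1],0],[1,[0,0,1],0],[1,[0,0,0],0],[1,[0,0,0],0]])

```text
time: 14.0
tool_pos: [577.0, 201.4, 36.7]
tool_rot: [[0.992, 0.126, 0.001], [0.126, -0.992, 0.0], [0.001, -0.0, -1.0]]
contact_force: [-0.3, -0.2, -1.1]
width: 46.0
```

Run:
```python
from h import *
delta(rk(WHITE,35,0),31.4,7.2)
```

```text
t 14.0 pos [577.  201.4  36.7] yaw 7.22 w 46.0 F [-0.3 -0.2 -1.1] | turn 0.02 then shift [-0.8  1.4  5.3]
```

send_rows(moves=[[1,[-1,1,1.5],0],[1,[0,0,1],0],[1,[0,0,1],0],[1,[0,0,0.5],0],[1,[0,0,0],0]])

```text
time: 14.5
tool_pos: [575.9, 200.2, 32.2]
tool_rot: [[0.992, 0.126, -0.0], [0.126, -0.992, -0.0], [-0.0, 0.0, -1.0]]
contact_force: [0.1, -0.3, -1.3]
width: 45.3
```

send_rows(moves=[[1,[0,0,0.7],0],[1,[0,0,0],0],[1,[0,0,0],0]])

```text
time: 14.8
tool_pos: [576.0, 200.2, 31.6]
tool_rot: [[0.992, 0.126, 0.0], [0.126, -0.992, 0.0], [0.0, -0.0, -1.0]]
contact_force: [-0.2, -0.4, -0.8]
width: 45.5
```

send_rows(moves=[[1,[0,0,0.7],0],[1,[0,0,0],0],[1,[0,0,0],0]])

```text
time: 15.1
tool_pos: [576.1, 200.2, 31.4]
tool_rot: [[0.992, 0.125, 0.0], [0.125, -0.992, 0.0], [0.0, 0.0, -1.0]]
contact_force: [-1.6, -1.0, 5.9]
width: 45.6
```

send_rows(moves=[[-0.3,[0,0,0],0],[-0.3,[0,0,0],0],[-1,[0,0,0],0],[-1,[0,0,0],0],[-1,[0,0,0],0],[-1,[0,0,-10],0],[-1,[0,0,-30],0],[-1,[0,0,-40],0],[-1,[0,0,-40],0],[-1,[0,0,-30],0],[-1,[0,0,-20],0],[-1,[0,0,-10],0]])

```text
time: 16.3
tool_pos: [576.7, 200.6, 214.0]
tool_rot: [[0.992, 0.126, 0.004], [0.126, -0.992, 0.001], [0.004, -0.001, -1.0]]
contact_force: [-0.1, -0.2, -0.4]
width: 85.3
```

Run:
```python
from h import *
delta(rk(WOOD,32,-4),40,9.4)
p,d=snapshot("wrist");cv2.imwrite("pics/w5.png",p)
```

```text
t 16.3 pos [576.7 200.6 214. ] yaw 7.21 w 85.3 F [-0.1 -0.2 -0.4] | turn -2.19 then shift [-44.4 367.5 174. ]
```

View pics/w5.png

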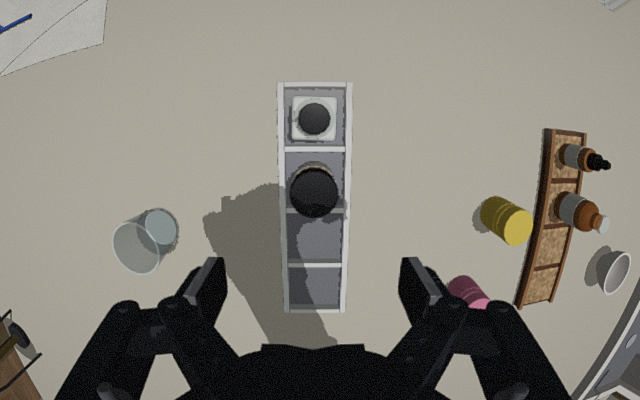

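The jar stands upright in the second-farthest well at (313,190). On to the stoppered bottle.

send_rows(moves=[[-1,[0,0,0],-2.2],[-1,[-4,34,0],0],[-1,[-4,34,0],0],[-1,[-4,34,0],0],[-1,[-4,34,0],0],[-1,[-4,34,0],0],[-1,[-4,34,0],0],[-1,[-4,34,0],0],[-1,[-4,34,0],0],[-1,[-4,34,0],0],[-1,[-4,34,0],0],[-1,[-4,28,0],0]])

```text
time: 17.55
tool_pos: [592.0, -172.3, 209.6]
tool_rot: [[0.987, 0.162, -0.002], [0.162, -0.987, -0.0], [-0.002, -0.0, -1.0]]
contact_force: [0.2, 0.5, -0.7]
width: 85.7
```

send_rows(moves=[[-1,[0,0,35],0],[-1,[0,0,25],0],[-1,[0,0,15],0],[-1,[0,0,0],0]])

```text
time: 17.95
tool_pos: [590.6, -169.7, 132.5]
tool_rot: [[0.987, 0.164, -0.006], [0.164, -0.987, 0.002], [-0.006, -0.003, -1.0]]
contact_force: [-1.0, 0.4, 0.1]
width: 85.4
```

Run:
```python
from h import *
delta(rk(WOOD,32,-4),40,9.4)
```

```text
t 17.95 pos [ 590.6 -169.7  132.5] yaw 9.42 w 85.4 F [-1.   0.4  0.1] | turn 0.02 then shift [ 2.4 -0.1 92.5]
```

send_rows(moves=[[-1,[0.5,0,30],0],[-1,[0,0,32],0],[-1,[0,0,22],0],[-1,[0,0,10],0],[-1,[0,0,0],0],[1,[0,0,0],0],[1,[0,0,0],0],[1,[0,0,0],0],[1,[0,0,0],0],[1,[0,0,0],0],[1,[0,0,0],0],[1,[0,0,0],0]])

```text
time: 19.15
tool_pos: [594.2, -170.2, 43.5]
tool_rot: [[0.987, 0.163, 0.003], [0.163, -0.987, -0.001], [0.002, 0.001, -1.0]]
contact_force: [-0.6, -0.5, 5.2]
width: 42.5
```

Run:
```python
from h import *
delta(rk(WHITE,-35,0),40,7.2)
```

```text
t 19.15 pos [ 594.2 -170.2   43.5] yaw 9.41 w 42.5 F [-0.6 -0.5  5.2] | turn 2.21 then shift [ -41.3 -369.4    3.5]
```

Width reads 42.5 mm where I expected 44, so I'll lift a little and look.

send_rows(moves=[[1,[0,0,0],0],[1,[0,0,-5],0],[1,[0,0,-8],0],[1,[0,0,0],0]])

```text
time: 19.55
tool_pos: [594.0, -170.2, 56.3]
tool_rot: [[0.987, 0.163, 0.002], [0.163, -0.987, -0.0], [0.002, 0.001, -1.0]]
contact_force: [0.6, -0.6, -1.9]
width: 42.2
```

Run:
```python
from h import *
delta(rk(WHITE,-35,0),40,7.2)
p,d=snapshot("wrist");q,_=snapshot("scene")
cv2.imwrite("pics/w6.png",np.hstack([p[150:400,180:460],cv2.resize(q[100:225,220:360],(280,250),interpolation=cv2.INTER_CUBIC)]))
```

```text
t 19.55 pos [ 594.  -170.2   56.3] yaw 9.41 w 42.2 F [ 0.6 -0.6 -1.9] | turn 2.21 then shift [ -41.  -369.3   16.3]
```

View pics/w6.png

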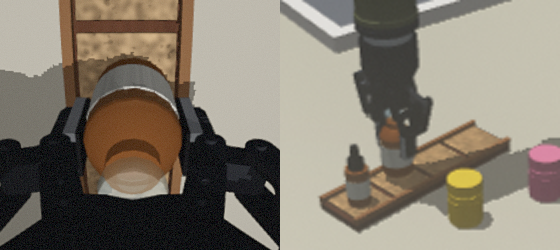

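The bottle hangs upright between the pads, and the −1.9 N matches its weight. Carrying it over.

send_rows(moves=[[1,[0,0,-20],0],[1,[0,0,-30],0],[1,[0,0,-30],0],[1,[0,0,-15],2.2],[1,[0,0,-5],0],[1,[-2,-15,0],0],[1,[-4,-32,0],0],[1,[-4,-32,0],0],[1,[-4,-32,0],0],[1,[-4,-32,0],0],[1,[-4,-32,0],0],[1,[-4,-32,0],0]])

```text
time: 20.85
tool_pos: [539.4, 34.4, 153.4]
tool_rot: [[0.992, 0.127, -0.003], [0.127, -0.992, 0.0], [-0.003, -0.001, -1.0]]
contact_force: [0.9, 0.1, -2.0]
width: 42.8
```

send_rows(moves=[[1,[-4,-32,0],0],[1,[-4,-32,0],0],[1,[-4,-32,0],0],[1,[-4,-32,0],0],[1,[0,-24,0],0],[1,[0,-8,0],0],[1,[0,0,0],0],[1,[0,0,0],0]])

```text
time: 21.65
tool_pos: [505.1, 187.6, 154.1]
tool_rot: [[0.992, 0.125, -0.001], [0.125, -0.992, -0.001], [-0.001, 0.001, -1.0]]
contact_force: [0.7, 0.0, -2.0]
width: 42.9
```

Run:
```python
from h import *
delta(rk(WHITE,-35,0),37.5,7.2)
p,d=snapshot("wrist");cv2.imwrite("pics/w7.png",p)
```

```text
t 21.65 pos [505.1 187.6 154.1] yaw 7.19 w 42.9 F [ 0.7  0.  -2. ] | turn -0.01 then shift [  2.3  -3.3 116.6]
```

View pics/w7.png

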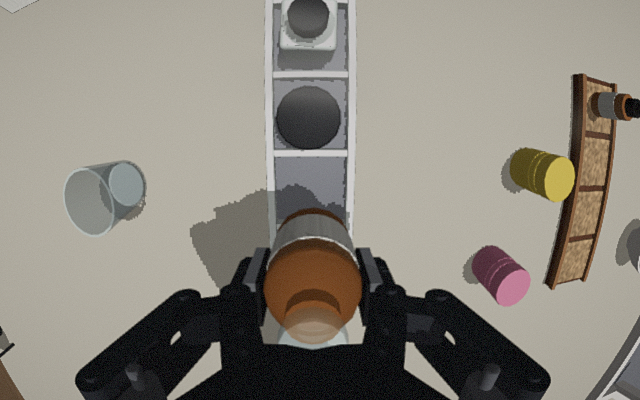

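The stoppered bottle is over the third well (rim at (270–350,153)), with the jar at (308,117) and the square bottle undisturbed. Lowering.

send_rows(moves=[[1,[2,-3,20],0],[1,[0,0,30],0],[1,[0,0,30],0],[1,[0,0,18],0],[1,[0,0,8],0],[1,[0,0,4],0],[1,[0,0,1],0],[1,[0,0,1],0],[1,[0,0,1],0],[1,[0,0,0],0],[1,[0,0,0],0]])

```text
time: 22.8
tool_pos: [507.3, 192.2, 42.3]
tool_rot: [[0.992, 0.126, 0.001], [0.126, -0.992, 0.0], [0.001, -0.0, -1.0]]
contact_force: [0.5, 1.1, -1.3]
width: 42.5
```

send_rows(moves=[[1,[0,0,1],0],[1,[0,0,1],0],[1,[0,0,0],0],[1,[0,0,0],0]])

```text
time: 23.2
tool_pos: [507.0, 192.1, 39.8]
tool_rot: [[0.992, 0.126, -0.0], [0.126, -0.992, -0.0], [-0.0, -0.0, -1.0]]
contact_force: [0.4, 1.1, -0.4]
width: 42.6
```

Run:
```python
from h import *
delta(rk(WHITE,-35,0),37.5,7.2)
```

```text
t 23.2 pos [507.  192.1  39.8] yaw 7.22 w 42.6 F [ 0.4  1.1 -0.4] | turn 0.02 then shift [-0.2  1.   2.3]
```

send_rows(moves=[[1,[0,0,0.8],0],[1,[0,0,0.7],0],[1,[0,0,0],0],[1,[0,0,0],0]])

```text
time: 23.6
tool_pos: [507.1, 192.1, 38.4]
tool_rot: [[0.992, 0.126, -0.0], [0.126, -0.992, 0.0], [-0.0, -0.0, -1.0]]
contact_force: [0.2, -0.4, -1.6]
width: 42.5
```

send_rows(moves=[[1,[0,0,0.7],0],[1,[0,0,0],0],[1,[0,0,0],0]])

```text
time: 23.9
tool_pos: [507.1, 192.1, 37.7]
tool_rot: [[0.992, 0.126, -0.0], [0.126, -0.992, 0.0], [-0.0, -0.0, -1.0]]
contact_force: [-0.1, 0.5, -1.5]
width: 42.7
```

send_rows(moves=[[1,[0,0,0.7],0],[1,[0,0,0],0],[1,[0,0,0],0]])

```text
time: 24.2
tool_pos: [507.1, 192.1, 37.5]
tool_rot: [[0.992, 0.126, 0.0], [0.126, -0.992, 0.0], [0.0, 0.0, -1.0]]
contact_force: [-1.7, -0.6, 5.5]
width: 42.5
```

send_rows(moves=[[-0.3,[0,0,0],0],[-0.3,[0,0,0],0],[-1,[0,0,0],0],[-1,[0,0,0],0],[-1,[0,0,0],0],[-1,[0,0,-10],0],[-1,[0,0,-30],0],[-1,[0,0,-40],0],[-1,[0,0,-40],0],[-1,[0,0,-30],0],[-1,[0,0,-20],0],[-1,[0,0,-10],0]])

```text
time: 25.4
tool_pos: [507.7, 192.5, 219.8]
tool_rot: [[0.992, 0.126, 0.003], [0.126, -0.992, 0.001], [0.004, -0.001, -1.0]]
contact_force: [0.1, -0.1, -0.3]
width: 85.5
```

Run:
```python
from h import *
delta(rk(WOOD,107.5,6),39,9.4)
p,d=snapshot("wrist");cv2.imwrite("pics/w8.png",p)
```

```text
t 25.4 pos [507.7 192.5 219.8] yaw 7.22 w 85.5 F [ 0.1 -0.1 -0.3] | turn -2.18 then shift [100.5 360.7 180.8]
```

View pics/w8.png

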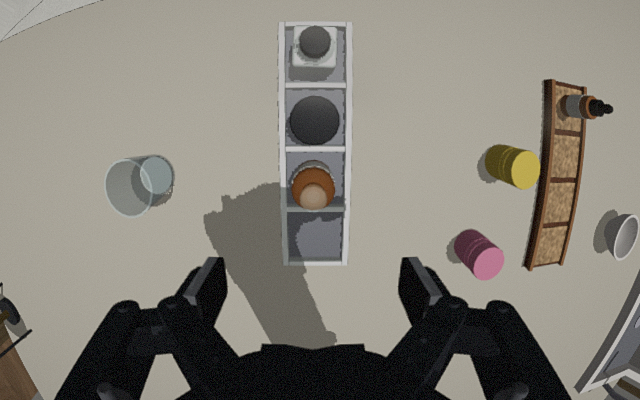

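Three containers now stand upright in line at (314,42), (315,120) and (313,190). On to the dropper bottle.

send_rows(moves=[[-1,[0,0,0],-2.2],[-1,[9,33,0],0],[-1,[9,33,0],0],[-1,[9,33,0],0],[-1,[9,33,0],0],[-1,[9,33,0],0],[-1,[9,33,0],0],[-1,[9,33,0],0],[-1,[9,33,0],0],[-1,[9,33,0],0],[-1,[9,33,0],0],[-1,[10,30,0],0]])

```text
time: 26.65
tool_pos: [664.4, -148.6, 215.5]
tool_rot: [[0.987, 0.163, -0.002], [0.163, -0.987, 0.0], [-0.002, -0.0, -1.0]]
contact_force: [0.8, -0.7, 0.1]
width: 85.8
```

send_rows(moves=[[-1,[0,0,35],0],[-1,[0,0,25],0],[-1,[0,0,15],0],[-1,[0,0,0],0],[-1,[0,0,0],0]])

```text
time: 27.15
tool_pos: [664.4, -146.6, 141.4]
tool_rot: [[0.986, 0.164, -0.001], [0.164, -0.987, 0.0], [-0.001, -0.001, -1.0]]
contact_force: [0.4, 0.8, 0.2]
width: 85.1
```

Run:
```python
from h import *
delta(rk(WOOD,107.5,6),40,9.4)
```

```text
t 27.15 pos [ 664.4 -146.6  141.4] yaw 9.43 w 85.1 F [0.4 0.8 0.2] | turn 0.03 then shift [  1.3   0.7 101.4]
```

send_rows(moves=[[-1,[1,0.5,30],0],[-1,[0,0,35],0],[-1,[0,0,24],0],[-1,[0,0,12],0],[-1,[0,0,0],0],[1,[0,0,0],0],[1,[0,0,0],0],[1,[0,0,0],0],[1,[0,0,0],0],[1,[0,0,0],0],[1,[0,0,0],0],[1,[0,0,0],0]])

```text
time: 28.35
tool_pos: [666.5, -147.2, 42.4]
tool_rot: [[0.987, 0.163, 0.002], [0.163, -0.987, -0.0], [0.002, 0.001, -1.0]]
contact_force: [-0.5, -0.1, 6.4]
width: 30.3
```

Run:
```python
from h import *
delta(rk(WHITE,-105,0),40,7.2)
```

```text
t 28.35 pos [ 666.5 -147.2   42.4] yaw 9.41 w 30.3 F [-0.5 -0.1  6.4] | turn 2.21 then shift [-185.8 -355.7    2.4]
```

send_rows(moves=[[1,[0,0,-10],0],[1,[0,0,-25],0],[1,[0,0,-35],0],[1,[0,0,-30],2.2],[1,[0,0,-12],0],[1,[-8,-15,0],0],[1,[-17,-32,0],0],[1,[-17,-32,0],0],[1,[-17,-32,0],0],[1,[-17,-32,0],0],[1,[-17,-32,0],0],[1,[-17,-32,0],0]])

```text
time: 29.55
tool_pos: [529.1, 45.5, 152.5]
tool_rot: [[0.992, 0.127, -0.001], [0.127, -0.992, -0.0], [-0.001, -0.0, -1.0]]
contact_force: [0.8, 1.6, -1.5]
width: 30.4
```

send_rows(moves=[[1,[-17,-32,0],0],[1,[-17,-32,0],0],[1,[-17,-32,0],0],[1,[-17,-32,0],0],[1,[-6,-16,0],0],[1,[-2,-4,0],0],[1,[0,0,0],0],[1,[0,0,0],0]])

```text
time: 30.35
tool_pos: [437.2, 180.5, 152.8]
tool_rot: [[0.992, 0.124, -0.0], [0.124, -0.992, -0.001], [-0.0, 0.001, -1.0]]
contact_force: [0.1, -0.4, -1.0]
width: 30.7
```

Run:
```python
from h import *
delta(rk(WHITE,-105,0),36.4,7.2)
p,d=snapshot("wrist");cv2.imwrite("pics/w9.png",p)
```

```text
t 30.35 pos [437.2 180.5 152.8] yaw 7.15 w 30.7 F [ 0.1 -0.4 -1. ] | turn -0.05 then shift [  0.6  -1.8 116.4]
```

View pics/w9.png

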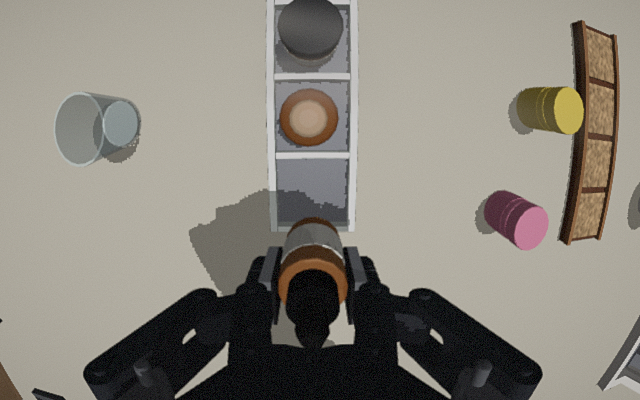

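The dropper is upright above the near well (rim (272–355,155) to (355,230)), and the wooden rack is empty. Lowering.

send_rows(moves=[[1,[1,-2,20],0],[1,[0,0,30],0],[1,[0,0,30],0],[1,[0,0,18],0],[1,[0,0,8],0],[1,[0,0,4],0],[1,[0,0,1],0],[1,[0,0,1],0],[1,[0,0,1],0],[1,[0,0,0],0],[1,[0,0,0],0]])

```text
time: 31.5
tool_pos: [437.5, 184.0, 40.4]
tool_rot: [[0.992, 0.126, 0.001], [0.126, -0.992, 0.0], [0.001, -0.0, -1.0]]
contact_force: [0.9, 0.5, -0.4]
width: 30.6
```

Run:
```python
from h import *
delta(rk(WHITE,-105,0),36.4,7.2)
```

```text
t 31.5 pos [437.5 184.   40.4] yaw 7.22 w 30.6 F [ 0.9  0.5 -0.4] | turn 0.02 then shift [-0.2  1.6  4. ]
```

send_rows(moves=[[1,[0,1,1],0],[1,[0,0,1],0],[1,[0,0,0.7],0],[1,[0,0,0],0],[1,[0,0,0],0]])

```text
time: 32.0
tool_pos: [437.5, 182.9, 37.2]
tool_rot: [[0.992, 0.126, -0.0], [0.126, -0.992, -0.0], [-0.0, -0.0, -1.0]]
contact_force: [0.4, 0.2, -0.7]
width: 30.6
```

send_rows(moves=[[1,[0,0,0.7],0],[1,[0,0,0],0],[1,[0,0,0],0]])

```text
time: 32.3
tool_pos: [437.5, 182.9, 36.6]
tool_rot: [[0.992, 0.126, -0.0], [0.126, -0.992, 0.0], [-0.0, -0.0, -1.0]]
contact_force: [0.6, -0.1, -1.2]
width: 30.1
```

send_rows(moves=[[1,[0,0,0.7],0],[1,[0,0,0],0],[1,[0,0,0],0]])

```text
time: 32.6
tool_pos: [437.6, 182.9, 36.3]
tool_rot: [[0.992, 0.126, 0.0], [0.126, -0.992, 0.0], [0.0, 0.0, -1.0]]
contact_force: [-1.5, -0.6, 5.8]
width: 30.5
```

It has touched down at +5.8 N. Releasing, retreating upward and back toward the decoy-free side for a final check.

send_rows(moves=[[0,[0,0,0],0],[0,[0,0,0],0],[-1,[0,0,0],0],[-1,[0,0,0],0],[-1,[0,0,0],0],[-1,[0,0,-10],0],[-1,[0,0,-30],0],[-1,[0,0,-40],0],[-1,[0,0,-40],0],[-1,[0,0,-40],0],[-1,[0,0,-20],0],[-1,[0,0,-10],0]])

```text
time: 33.8
tool_pos: [438.1, 183.2, 228.7]
tool_rot: [[0.992, 0.125, 0.004], [0.125, -0.992, 0.001], [0.004, -0.001, -1.0]]
contact_force: [0.1, 0.4, -0.0]
width: 85.3
```

send_rows(moves=[[-1,[0,30,0],0],[-1,[0,40,0],0],[-1,[0,40,0],0],[-1,[0,40,0],0],[-1,[0,40,0],0],[-1,[0,30,0],0],[-1,[0,10,0],0],[-1,[0,0,0],0],[-1,[0,0,0],0]])

```text
time: 34.7
tool_pos: [466.0, -43.9, 225.6]
tool_rot: [[0.992, 0.127, -0.001], [0.127, -0.992, 0.001], [-0.001, -0.001, -1.0]]
contact_force: [0.3, 0.6, -0.6]
width: 85.5
```

Run:
```python
from h import *
s=sense();print(s["time"],np.round(s["tool_pos"]),np.abs(s["qvel"]).max())
for n in("top","scene"):
    p,d=snapshot(n);W=world(n,d);q=(W[...,:2]-WHITE[0])@R(WHITE[1]);u,v,Z=q[...,0],q[...,1],W[...,2]
    for x,t,h in((105,"square",94),(35,"jar",76),(-35,"stop",102),(-105,"drop",98)):
        m=(abs(u-x)<33)&(abs(v)<33)&(Z>30);zm=np.nanpercentile(Z[m],98);k=m&(Z>zm-6)
        print(n,t,"top z",round(zm,1),"want",h,"u,v",np.round([u[k].mean(),v[k].mean()],1))
    P=p
    for nm,c in(("beaker",(485.5,396)),("mortar",(493,-372.7))):
        k=(np.hypot(W[...,0]-c[0],W[...,1]-c[1])<70)&(Z>7);print(n,nm,np.round(cv2.minAreaRect(W[k][:,:2].astype(np.float32))[0],1))
    if n=="scene": cv2.imwrite("pics/fin.png",cv2.resize(p[120:320,230:510],(784,560)))
```

```text
34.7 [466. -44. 226.] 0.9568229174919022
top square top z 97.0 want 94 u,v [101.8   0.2]
top jar top z 80.9 want 76 u,v [30.7  0.6]
top stop top z 104.9 want 102 u,v [-37.1   1.8]
top drop top z 99.9 want 98 u,v [-106.5    1.1]
top beaker [484.9 385. ]
top mortar [ 491.1 -374.3]
scene square top z 95.2 want 94 u,v [106.1   3.1]
scene jar top z 78.3 want 76 u,v [34.9  2.6]
scene stop top z 102.6 want 102 u,v [-32.5   3.6]
scene drop top z 97.0 want 98 u,v [-103.3    2.6]
scene beaker [486.7 396. ]
scene mortar [ 494.  -372.3]
```

View pics/fin.png

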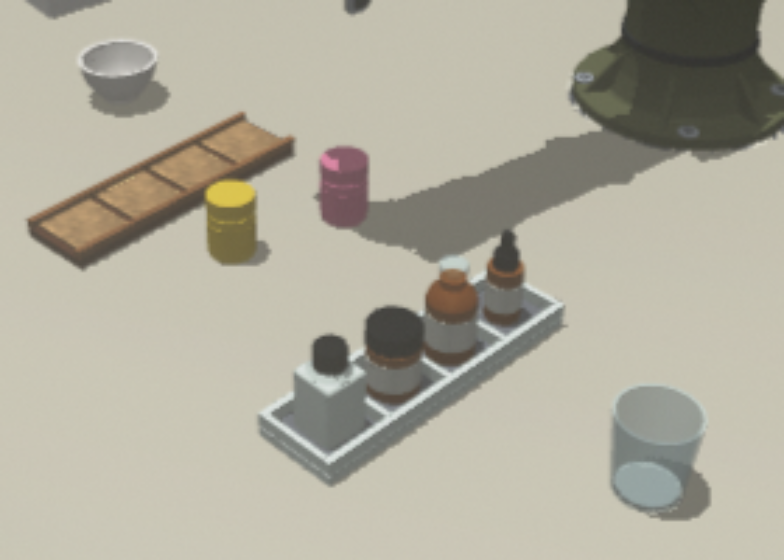

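All four are upright in their wells. The top camera's beaker y of 385 is probably its 70 mm window catching the rack edge, since the scene camera gives 396 as before. Handing in.

```bash
python3 -c "
from station import *
print(job_done())"
```

```text
the job is handed in; nothing more can be done
None
```

I moved all four containers into the white rack in reverse order and handed the job in at about 35 s; the station gives no verdict. From the farthest well to the nearest they are the square bottle, jar, stoppered bottle and dropper. I lowered each until the wrist force showed touchdown, then released it.

**Last checks:**
- **Position:** each container is within about 5 mm of its well centre in both cameras.
- **Height:** top heights are within about 5 mm of expected. The largest difference is the jar in the top camera, 81 mm against 76 mm. That camera also read heights high at the start.
- **Upright:** all four stand upright in the final picture, with the gripper well clear of everything.
- **Mortar, beaker and decoys:** the mortar is within about 3 mm of its start, and the yellow and pink look-alikes show no sign of having moved. The scene camera puts the beaker where it was.

**Readings that disagreed:**
- The top camera put the beaker's centre 11 mm off in y, probably because my measuring window caught the rack edge.
- Grip widths on the stoppered and dropper bottles read about 1.5 mm under their nominal diameters. I checked the stoppered bottle's grip by eye and by weight before carrying it, and both bottles hung upright over their wells.

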